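# Turn the sample tube's code up and hold the scan button half down

## Task

Roll the white sample tube over on the reader's bed, without lifting it, until the middle of its orange code stripe faces straight up, and let go of it so that it lies still. Then press the yellow scan button on the grey box half way down (the white lower half of its stem gone into the box, the green upper half still showing; never down to the bottom stop) and keep it there for at least two seconds, with the tube's stripe still up. Finish while still holding the button half down, and leave the other things on the bench where they are.

Things in the scene. Friction and masses are not known exactly. Their poses are not given: they have to be found in the camera images.
- tube: White plastic tube, a plain cylinder 30 mm in diameter, 84 mm long, 60 g, with a grey ribbed cap of the same diameter on its +x end, lying loose on the reader's bed in any direction. Origin at the cylinder's centre, 15 mm above the bed; x runs along the tube; +z points from its axis out through the middle of the orange stripe: +z must end up pointing straight up.
- stripe (a point): Middle of the orange code stripe (56 x 13 mm, black bars across it) on the tube's wall, 15 mm from its axis. It starts looking sideways, about 80 degrees from up. Pushed squarely across its axis the tube rolls without slipping, 1 rad per 15 mm; rolling away from the side the stripe looks to brings it up. Left alone, it soon stops by itself.
- reader: Fixed code reader, white base plate 285 x 220 mm, 12 mm thick, with a grey square bed, and behind the bed (+x of its own frame) a steel column with a white scan head, 84 mm wide and 130 mm high in all, whose nearest part lies 120 mm from the middle of the bed. Origin on the bench under the middle of the bed; z up, x towards the scan head.
- bed (a point): middle of the bed's upper face, 16 mm above the bench; the bed is 200 x 200 mm, flat, inside a black rim 6 mm wide that stands 6 mm above it; axes as the reader's
- switch: Fixed grey switch box 84 x 84 mm, 44 mm high, carrying the yellow push button on a stem in the middle of its top; origin at the centre of its underside, z up
- button (a joint): how far the button is pressed down, in m: 0 released, 0.010 half way (as wanted), 0.020 at the bottom stop. Spring: 2.4 N to start it moving, 6.4 N at half way, 10.4 N at the bottom; it springs back up when let go. The stem's lower 10 mm is white, the part above it green.
- button_top (a point): centre of the top of the button's round yellow cap (44 mm across, 11 mm thick, nearly flat); it stands 79.5 mm above the bench when released and moves down with the button
- dropper: amber glass dropper bottle with a black cap, 38 mm across, 84 mm tall, standing loose behind the switch; bystander, leave alone; origin at the centre of its underside
- vial: small glass vial with yellow contents and a black cap, 22 mm across, 44 mm tall, standing loose; bystander, leave alone; origin at the centre of its underside
- bung: brown tapered rubber bung, 35 mm across, 32 mm tall, standing loose in front of the switch; bystander, leave alone; origin at the centre of its underside
- petri: pale whitish flat Petri dish, 105 mm across, 13 mm high, lying loose to the right of the switch; bystander, leave alone; origin at the centre of its underside

How it is judged (in metres and radians):
On the way, in this order (a step that is already met when the one before it is completed fails the run):
1. the tube lies still on the bed, let go, with its stripe up (within 23 degrees), and the button is not pressed (angle between tube's own z axis and vertical below 0.4 rad and z of tube in the frame of bed between 0.011 and 0.019 m and horizontal distance between tube and bed below 0.1 m and linear speed of tube below 0.02 m/s and angular speed of tube below 0.5 rad/s and contact force between tube and the fingers below 0.05 N and contact force between tube and the arm below 0.05 N and value of joint button below 0.003 m), for 0.3 s.
2. the button is held half down (6 to 14 mm) by the robot for two seconds while the stripe stays up (angle between tube's own z axis and vertical below 0.4 rad and z of tube in the frame of bed between 0.011 and 0.019 m and horizontal distance between tube and bed below 0.1 m and linear speed of tube below 0.02 m/s and angular speed of tube below 0.5 rad/s and contact force between tube and the fingers below 0.05 N and contact force between tube and the arm below 0.05 N and value of joint button between 0.006 and 0.014 m and (contact force between switch and the fingers above 2 N or contact force between switch and the arm above 2 N)), for 2 s.
At the end, for the whole second after the job is handed in: The robot still holds the button half down, still, between 6 and 14 mm of its 20 mm travel with at least 2 N; the tube lies free and still on the bed with its stripe within 23 degrees (0.4 rad) of straight up (all of step 2 and velocity of joint button between -0.005 and 0.005 m/s); the arm keeps its last pose, push and grip.
It fails at once if the tube is lifted more than 10 mm off the bed (z of tube in the frame of bed above 0.025 m).
It fails at once if the tube falls off the bed (z of tube in the frame of bed below 0.008 m).
It fails at once if the button is pushed to its bottom stop (more than 18.5 mm) (value of joint button above 0.0185 m).
It fails at once if the dropper bottle, vial, rubber bung or Petri dish is moved more than 25 mm or tipped over (distance of any of dropper, vial, bung, petri from where it was at the start of the episode above 0.025 m or angle between any of dropper, vial, bung, petri's own z axis and vertical above 0.5 rad).
It also fails if it takes over 48 s, if anything falls off the work surface, if the arm or the gripper's body presses on something with over 40 N, if the wrist force passes 120 N, or if a joint passes its speed limit or range.

## Robot

A 6-joint arm with a two-finger parallel gripper is mounted at the origin on a cart in front of the work surface, level with it; the furniture and walls round the work are solid. World frame = base frame: x ahead of the robot, y to its left, z up, the work surface at z = 0. Lengths are in mm, angles in rad, forces in N, time in s.
With the tool pointing down it reaches from about 400 to 925 mm from the base axis. Payload 12.5 kg.
Tool frame: the origin (TCP) lies at the very end of the fingers, on their centre line; the grasp point (between the pads) lies env.grip_point_offset behind it (env.grip_point_offset is the distance from the TCP to the grasp point, in mm); y points along the fingers, z is the direction in which the jaws open and shut, and the axes are right-handed (so a half turn about y gives the same grasp; the last joint's range is limited). The gripper opens to 95 mm and grips with 3 to 60 N. Pads are 20 mm wide; open, the fingers measure 119 mm over their backs; the gripper's body (75 mm by 180 mm) begins 59 mm behind the grasp point.
Start: joints at [1.028, 0.491, 1.559, -0, 1.092, -0.106], TCP at [264.388, 566.344, 214.661] pointing down, gripper open.
Joint ranges: [-3.1, 3.1], [-0.84, 2.19], [0.05, 2.79], [-1.13, 4.28], [0.06, 2.93], [-2.69, 2.69]. Speed limits (rad/s): [2.22, 2.22, 2.79, 3.14, 3.14, 3.14].

## Interface

Orientations are given as [roll, pitch, yaw] about the fixed x, y, z axes, in that order (R = Rz(yaw) Ry(pitch) Rx(roll)).
In Python, from cell import readout, read_camera, env, nets gives the robot as it stands.
- The arm moves only by the tool apply_moves, never from a script. Its argument "increments" is a list of rows, each a list of 3 entries, a list of its own where there are three numbers: the shift along the tool's x, y, z in cm, then the turn, a rotation vector about the tool's x, y, z in degrees, then the finger opening in cm, from 0 to 9.51. A call has exactly 5 rows; each row shifts and turns the pose as measured when the row begins, along the tool's axes as they then stand; what a row does not reach is not made up. A row lasts 1/8 s, in which the tool goes at most 62.5 mm and 10.7 degrees, less where a joint would pass 70% of its speed; a pose out of reach is approached as far as the arm can. A call with a gripper value outside its range is refused whole. The fingers move at their own pace and stop on an object; the grip force is fixed at half the most. Time passes only in rows, so rows that do not move let the fingers close, or fill a call up. It gives the time, the measured TCP pose, the force and the opening at its end, in the units of the state.
- readout.state(): the state, without advancing time (a new reading comes with each control period).
- read_camera(name): name is "scene" or "side" or "wrist"; returns a dict with "img" (400x640x3 uint8, red, green, blue), "vfov" (degrees; the focal length in pixels is half the picture's height over the tangent of half this angle, whatever the lens; pixels are square), "cx", "cy" (the principal point, pixels), "rvec" (rotation vector, rad) and "tvec" (3), from world to camera coordinates, as OpenCV has them; the wrist camera has in their place "mount" (4x4, takes a point from camera to tool coordinates, whose origin is the TCP and whose axes are the tool frame's). Camera axes: x right, y down, z forward; pixel columns grow to the right and rows downward; lengths in mm; the calibration is good to about 2 mm. A picture is of the moment at which its call begins: read the wrist's pose just before it. There is no depth.
- env.job_done(): hands the job in, once; it reports no verdict.
Trained networks look in a picture, given as the dict that the camera call returned (one of the last four; its "shot" number tells which), for a name from the list of things; names that differ only in an ending like _2 or _b are one class to them, and where a whole thing is asked for, a point or a joint stands for the part that bears it (a point fixed in the world has none). Each returns a list of dicts, best first, with "confidence" (0 to 1); they miss things now and then, are a little off and sometimes report something else, mostly with a low value. They report only what shows in the picture. A call takes as long as a camera call.
- nets.look_for(picture, thing): "point" ([x, y, z] in mm, in the coordinates of the camera as it stood for that picture, good to about 4 mm: the middle of the surface that is visible of it).
- nets.mark_of(picture, thing): "point" ([x, y, z] in mm, in the coordinates of the camera as it stood for that picture, good to about 4 mm: a listed point, or the origin of a listed thing).
The state is a dict: "t": time; "joints": joint angles; "qvel": joint speeds; "tau": joint torques, N m; "eef_pos": TCP position; "tcp_rot": TCP orientation; "ft_force": force on the tool from outside, world axes, zero at the start; "moment": the same for the moment, N m; "opening": opening from 0.0 (shut) to 1.0 (fully open).
Only numpy, scipy, OpenCV 4.12 (cv2) and the standard library are available. Lean on these libraries where they do the work, as an engineer would, in place of code of your own. Each camera call takes 0.05 s, during which the arm holds its last target. There are 200 camera calls.

## Working session

There is one attempt and no reset: what is moved stays moved. The work goes in short steps, Python scripts to look and compute and a tool call to move; the robot and the scene stay as the last step left them, time stands still between calls to the robot, and variables do not carry over. Pictures are saved under pics/ and viewed, about 8 in all and at most 12, crops included, and the job is handed in when it is done.

Besides the shell and the picture viewer there is one more tool, called by a JSON object that holds its "op" and its "data". apply_moves: Moves the arm, as the interface text tells. Its arguments: {"type":"object","properties":{"increments":{"type":"array"}},"required":["increments"]}

```bash
mkdir -p pics
cat > h.py <<'E'
import numpy as np, cv2
from scipy.spatial.transform import Rotation as R
from cell import readout, read_camera, env, nets
def cam(name):
    s=readout.state(); p=read_camera(name)
    f=200/np.tan(np.radians(p["vfov"])/2)
    if "mount" in p:
        T=np.eye(4);T[:3,:3]=R.from_euler('xyz',s["tcp_rot"]).as_matrix();T[:3,3]=s["eef_pos"]
        W=T@np.array(p["mount"])
    else:
        E=np.eye(4);E[:3,:3]=R.from_rotvec(np.ravel(p["rvec"])).as_matrix();E[:3,3]=np.ravel(p["tvec"])
        W=np.linalg.inv(E)
    p["W"]=W;p["f"]=f
    return p
def toW(p,c): return p["W"][:3,:3]@np.array(c)+p["W"][:3,3]
def pix(p,w):
    c=p["W"][:3,:3].T@(np.array(w)-p["W"][:3,3]); return [p["cx"]+p["f"]*c[0]/c[2],p["cy"]+p["f"]*c[1]/c[2]]
def ray(p,u,v,z):
    d=p["W"][:3,:3]@np.array([(u-p["cx"])/p["f"],(v-p["cy"])/p["f"],1]);o=p["W"][:3,3]
    return o+d*(z-o[2])/d[2]
def save(p,n): cv2.imwrite("pics/"+n,p["img"][:,:,::-1])
E
python3 - <<'E'
from h import *
np.set_printoptions(precision=1,suppress=True)
s=readout.state();print(s);print(env.grip_point_offset)
print(R.from_euler('xyz',s["tcp_rot"]).as_matrix())
for n in ["scene","side","wrist"]:
    p=cam(n);save(p,n+"0.png");print(n,p["W"][:3,3])
    for t in ["tube","stripe","bed","reader","switch","button_top","dropper","vial","bung","petri"]:
        r=nets.mark_of(p,t)[:2]
        print(t,[(toW(p,a["point"]),round(a["confidence"],2)) for a in r])
E
```

```text
{'t': 0.0, 'joints': array([ 1. ,  0.5,  1.6, -0. ,  1.1, -0.1]), 'qvel': array([-0.,  0., -0., -0., -0., -0.]), 'tau': array([  0. , -61.3, -25.8,   0.1,   0. ,  -0. ]), 'eef_pos': array([264.3, 566.1, 214. ]), 'tcp_rot': array([-1.6,  0. , -0.4]), 'ft_force': array([-0.1,  1.2, -0.5]), 'moment': array([ 0.,  0., -0.]), 'opening': 0.9998556337299054}
18.8
[[ 0.9 -0.   0.4]
 [-0.4 -0.   0.9]
 [-0.  -1.  -0. ]]
scene [-325.3 -640.9  658.8]
tube [(array([558.3, 197.7,  32.6]), 0.7)]
stripe [(array([540.9, 193.5,  33.1]), 0.72)]
bed [(array([542.2, 210.2,  15.8]), 0.79)]
reader [(array([540.2, 209.7,  -3.8]), 0.68)]
switch [(array([ 579.1, -120.7,    3.6]), 0.57), (array([541.8, 193.7,  28.8]), 0.41)]
button_top [(array([ 570.3, -116. ,   77.4]), 0.8)]
dropper [(array([679.8, -93.9,   2.3]), 0.56), (array([ 569.3, -116.1,   76. ]), 0.51)]
vial []
bung [(array([ 414.4, -123.5,    2.3]), 0.54)]
petri [(array([ 492.8, -301.5,   -2.5]), 0.59)]
side [393.8 642.1 680.4]
tube [(array([554.2, 198.1,  30.5]), 0.86)]
stripe [(array([544.1, 192.4,  36.5]), 0.96)]
bed [(array([537.9, 209.5,  17.6]), 0.61)]
reader [(array([538.9, 209.3,  -0.5]), 0.92)]
switch [(array([ 576.2, -113.4,   -0.6]), 0.82)]
button_top [(array([ 573.9, -118.7,   79.7]), 0.71), (array([ 373.7, -293.4,    1.1]), 0.69)]
dropper []
vial [(array([ 370.1, -292.6,   -0.6]), 0.45)]
bung [(array([ 410.9, -121.4,    0.3]), 0.7), (array([ 370.9, -290.6,   -0.5]), 0.36)]
petri [(array([ 488.1, -301.9,   -0.2]), 0.7), (array([ 369. , -290.9,    1.6]), 0.69)]
wrist [191.8 601.2 384. ]
tube []
stripe []
bed []
reader []
switch []
button_top []
dropper []
vial []
bung []
petri []
```

View pics/scene0.png

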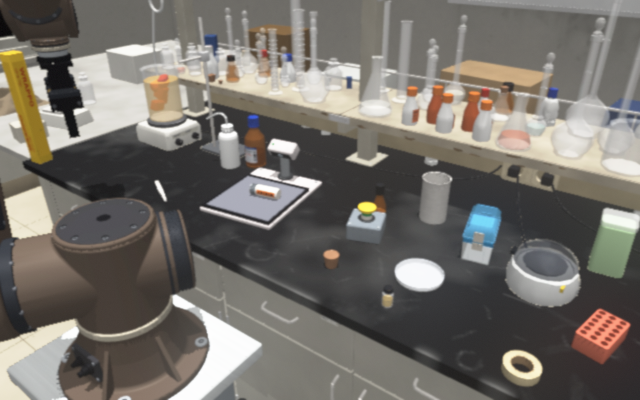

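View pics/side0.png

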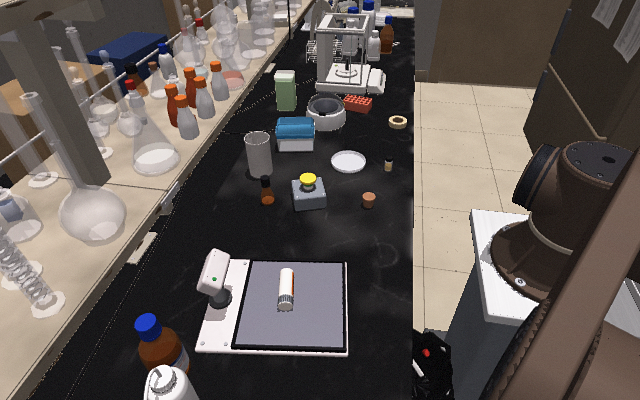

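The tube lies on the bed, at about (265,190) in scene and (287,290) in side. Its grey cap is at the near (+y) end and the stripe looks toward −x. I'll get its axis from a crop.

Run:
```python
from h import *
np.set_printoptions(precision=3,suppress=True)
s=readout.state();print(s["eef_pos"],s["tcp_rot"])
p=cam("side");im=p["img"]
c=im[255:325,255:320];cv2.imwrite("pics/crop1.png",cv2.resize(c,None,fx=8,fy=8,interpolation=cv2.INTER_CUBIC)[:,:,::-1])
for w in ([540,210,16],[555,198,46]): print(pix(p,w))
for uv in [(278,308),(294,308),(281,268),(295,268)]: print(uv,ray(p,*uv,31))
for uv in [(236,348),(347,352),(345,262),(240,261)]: print('bed',uv,ray(p,*uv,22))
```

```text
[264.413 566.344 214.665] [-1.571 -0.    -0.437]
[np.float64(291.56012316105), np.float64(300.3293118310714)]
[np.float64(284.8139620909568), np.float64(285.49604863269144)]
(278, 308) [558.617 241.454  31.   ]
(294, 308) [527.866 235.942  31.   ]
(281, 268) [578.237 144.824  31.   ]
(295, 268) [548.649 139.584  31.   ]
bed (236, 348) [614.133 330.3    22.   ]
bed (347, 352) [414.931 301.935  22.   ]
bed (345, 262) [446.2    97.161  22.   ]
bed (240, 261) [675.472 134.794  22.   ]
```

View pics/crop1.png

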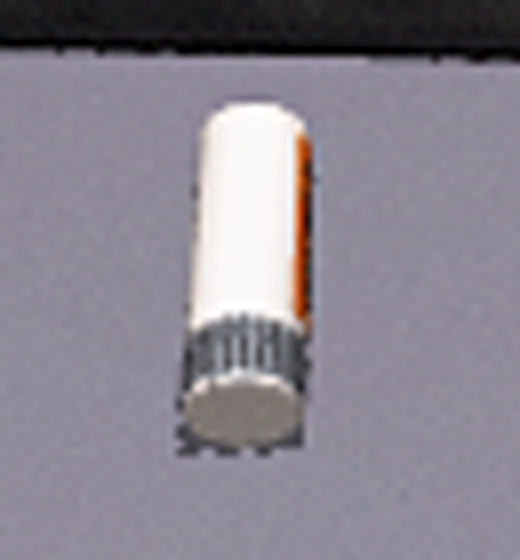

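{"op": "apply_moves", "data": {"increments": [[[4.8, 0, -3.1], [0, 0, 0], 6], [[4.8, 0, -3.1], [0, 0, 0], 6], [[4.8, 0, -3.1], [0, 0, 0], 6], [[4.8, 0, -3.1], [0, -9, 0], 6], [[4.8, 0, -3.1], [0, -9, 0], 6]]}}

```text
t: 2.33
eef_pos: [426.0, 326.2, 214.5]
tcp_rot: [-1.569, -0.001, -0.108]
ft_force: [0.7, 0.2, -0.7]
opening: 0.637
```

{"op": "apply_moves", "data": {"increments": [[[3, 2, -4.4], [0, 0, 0], 6], [[3, 2, -4.4], [0, 0, 0], 6], [[3, 2, -4.4], [0, 0, 0], 6], [[0, 1.2, 0], [0, -9, 0], 6], [[0, 1.2, 0], [0, -9, 0], 6]]}}

```text
t: 2.95
eef_pos: [507.3, 177.3, 129.5]
tcp_rot: [-1.569, -0.007, 0.211]
ft_force: [0.4, 0.2, -0.1]
opening: 0.632
```

Run:
```python
from h import *
np.set_printoptions(precision=3,suppress=True)
s=readout.state();print(s["eef_pos"],s["tcp_rot"],s["t"])
p=cam("wrist");save(p,"w1.png")
for t in ["tube","stripe"]:
    print(t,[(toW(p,a["point"]),round(a["confidence"],2),pix(p,toW(p,a["point"]))) for a in nets.mark_of(p,t)[:1]])
np.save("W.npy",p["W"])
```

```text
[507.28  177.289 129.537] [-1.569 -0.007  0.211] 2.95
tube [(array([559.44 , 197.224,  31.927]), 0.94, [np.float64(327.00898496198414), np.float64(249.49952283228987)])]
stripe [(array([538.498, 192.307,  33.221]), 0.84, [np.float64(326.78940859802765), np.float64(229.69551023821256)])]
```

View pics/w1.png

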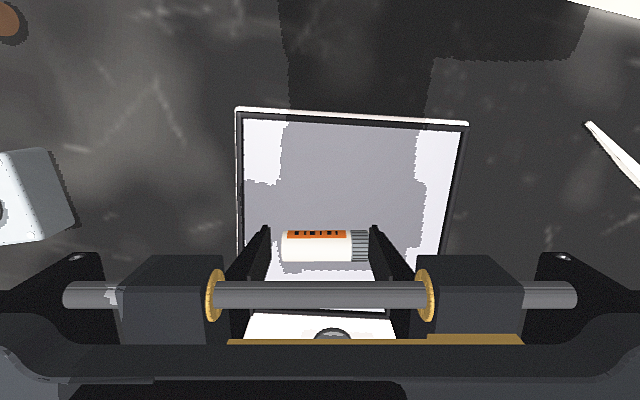

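Wrist view: the tube lies from (281,246) to (370,246), parallel to the jaw axis. The stripe is on its upper (−x) edge at about row 234, and both fingertips are at rows 225–230. I'll descend behind it and then push with both fingers.

{"op": "apply_moves", "data": {"increments": [[[0, 3.5, 0.9], [0, 0, 0], 4], [[0, 3.5, 0], [0, 0, 0], 4], [[0, 2.5, 0], [0, 0, 0], 4], [[0, 0.5, 0], [0, 0, 0], 4], [[0, 0, 0], [0, 0, 0], 4]]}}

```text
t: 3.72
eef_pos: [507.8, 189.5, 31.4]
tcp_rot: [-1.569, -0.013, 0.189]
ft_force: [0.2, 0.4, -0.3]
opening: 0.418
```

{"op": "apply_moves", "data": {"increments": [[[0, 0.7, 0], [0, -1.2, 0], 4], [[0.9, 0, 0], [0, 0, 0], 4], [[0.9, 0, 0], [0, 0, 0], 4], [[0.4, 0, 0], [0, 0, 0], 4], [[0, 0, 0], [0, 0, 0], 4]]}}

```text
t: 4.35
eef_pos: [532.7, 194.9, 27.1]
tcp_rot: [-1.569, -0.018, 0.21]
ft_force: [0.5, -1.0, -0.4]
opening: 0.422
```

```bash
cat > look.py <<'E'
from h import *
import sys
np.set_printoptions(precision=2,suppress=True)
s=readout.state();print(s["eef_pos"],s["tcp_rot"],s["ft_force"],s["t"],s["opening"])
for n in sys.argv[2].split(","):
    p=cam(n);save(p,f"{n}{sys.argv[1]}.png")
    M=[]
    for t in ["tube","stripe"]:
        r=nets.mark_of(p,t)
        if r: M.append(toW(p,r[0]["point"]));print(n,t,M[-1],round(r[0]["confidence"],2))
    if len(M)==2: d=M[1]-M[0];print("d",d)
E
python3 look.py 2 wrist,side
```

```text
[532.72 194.9   27.14] [-1.57 -0.02  0.21] [ 0.48 -0.97 -0.44] 4.35 0.4220200358012201
wrist tube [565.27 194.6   33.01] 0.8
wrist stripe [548.61 193.58  39.43] 0.6
d [-16.66  -1.02   6.43]
```

{"op": "apply_moves", "data": {"increments": [[[0.3, 0.2, 0], [0, 0, 0], 4], [[0.3, 0.1, 0], [0, 0, 0], 4], [[0.3, 0, 0], [0, 0, 0], 4], [[0.2, 0, 0], [0, 0, 0], 4], [[0, 0, 0], [0, 0, 0], 4]]}}

```text
t: 5.28
eef_pos: [543.7, 197.4, 24.0]
tcp_rot: [-1.569, -0.017, 0.21]
ft_force: [0.4, 0.0, -0.6]
opening: 0.42
```

```bash
python3 look.py 3 wrist,side
```

```text
[543.72 197.35  24.  ] [-1.57 -0.02  0.21] [ 0.35  0.03 -0.65] 5.275 0.4198265821868107
wrist tube [573.24 200.29  30.82] 0.58
wrist stripe [564.66 194.53  46.23] 0.65
d [-8.58 -5.76 15.42]
side stripe [ 371.89 -287.74    0.67] 0.6
```

View pics/wrist3.png

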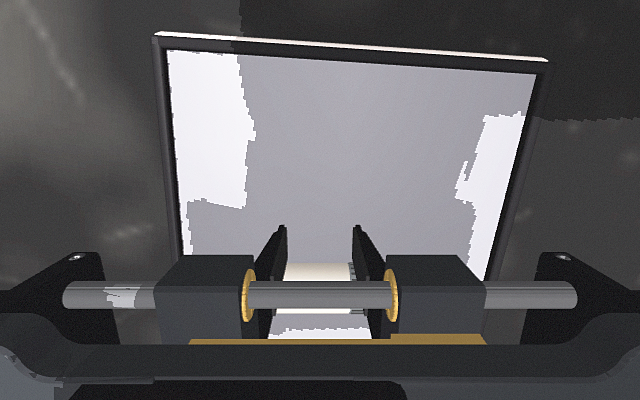

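{"op": "apply_moves", "data": {"increments": [[[0.3, 0, 0], [0, 0, 0], 4], [[0.3, 0, 0], [0, 0, 0], 4], [[0.1, 0, 0], [0, 0, 0], 4], [[-0.5, 0, 0], [0, 0, 0], 4], [[-1.5, 0, 0], [0, 0, 0], 4]]}}

```text
t: 6.2
eef_pos: [531.1, 194.6, 23.7]
tcp_rot: [-1.569, -0.018, 0.21]
ft_force: [-0.1, -0.9, 0.6]
opening: 0.422
```

{"op": "apply_moves", "data": {"increments": [[[-1, 0, 0], [0, 0, 0], 4], [[-1, -1, 0], [0, 0, 0], 4], [[0, -4, 0], [0, 0, 0], 4], [[0, -4, 0], [0, 0, 0], 4], [[0, -2, 0], [0, 0, 0], 4]]}}

```text
t: 6.82
eef_pos: [506.1, 189.1, 137.1]
tcp_rot: [-1.569, -0.014, 0.21]
ft_force: [0.0, 0.1, 0.0]
opening: 0.423
```

```bash
python3 look.py 4 wrist,side,scene
python3 - <<'E'
import cv2
a=cv2.imread("pics/wrist4.png")[180:330,220:440];b=cv2.imread("pics/side4.png")[255:325,245:320];c=cv2.imread("pics/scene4.png")[165:215,225:300]
r=lambda i:cv2.resize(i,(400,int(400*i.shape[0]/i.shape[1])),interpolation=cv2.INTER_CUBIC)
b,c,a=r(b),r(c),r(a)
cv2.imwrite("pics/m4.png",cv2.hconcat([cv2.resize(a,(400,373)),b]) if b.shape[0]==373 else cv2.vconcat([a,c]));cv2.imwrite("pics/b4.png",b)
E
```

```text
[506.15 189.07 137.07] [-1.57 -0.01  0.21] [0.04 0.05 0.04] 6.825 0.4232251620012384
wrist tube [579.7  204.17  32.23] 0.94
wrist stripe [577.65 198.37  48.19] 0.65
d [-2.05 -5.8  15.96]
side tube [572.94 201.18  31.54] 0.56
side stripe [582.54 200.79  49.46] 0.8
d [ 9.6  -0.39 17.92]
scene tube [578.44 197.16  32.47] 0.82
scene stripe [576.85 201.42  42.95] 0.82
d [-1.58  4.27 10.48]
```

View pics/m4.png

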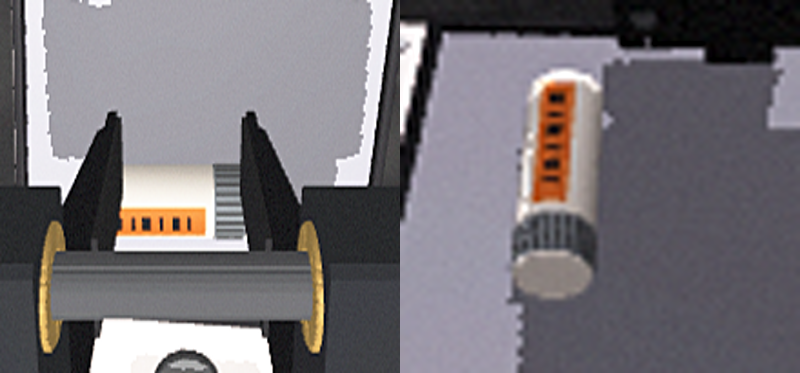

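Stripe angle from both views:
- **Side view:** the stripe is about 9° toward +x of the view direction, which itself leans about 8° to −x.
- **Wrist view:** the stripe is about 31° from a view direction of about 29°.

So the stripe is within a couple of degrees of straight up. Next is the button.

{"op": "apply_moves", "data": {"increments": [[[0, 0, -5.2], [0, 0, 0], 0], [[0, 0, -5.2], [0, 0, 0], 0], [[0, 0, -5.2], [0, 0, 0], 0], [[0, 0, -5.2], [0, 0, 0], 0], [[0, 0, -5.2], [0, 0, 0], 0]]}}

```text
t: 7.9
eef_pos: [560.9, -69.4, 129.9]
tcp_rot: [-1.567, -0.006, 0.216]
ft_force: [1.0, 0.9, -0.3]
opening: 0.011
```

Run:
```python
from h import *
np.set_printoptions(precision=2,suppress=True)
s=readout.state();print(s["eef_pos"],s["tcp_rot"],s["ft_force"],s["t"],s["opening"])
for n in ["wrist","side","scene"]:
    p=cam(n);save(p,n+"5.png")
    for t in ["button_top","switch"]:
        print(n,t,[(toW(p,a["point"]),round(a["confidence"],2)) for a in nets.mark_of(p,t)[:1]])
```

```text
[560.93 -69.41 129.91] [-1.57 -0.01  0.22] [ 1.02  0.87 -0.31] 7.9 0.010675255284514023
wrist button_top [(array([ 574.94, -117.13,   82.71]), 0.86)]
wrist switch [(array([ 572.72, -119.44,    0.27]), 0.94)]
side button_top [(array([ 574.39, -120.04,   78.88]), 0.65)]
side switch [(array([ 579.02, -113.91,   -0.04]), 0.91)]
scene button_top []
scene switch [(array([ 578.22, -120.45,   -0.6 ]), 0.74)]
```

{"op": "apply_moves", "data": {"increments": [[[0.2, 0, -4.6], [0, 0, 0], 0], [[0, 1.5, 0], [0, 0, 0], 0], [[0, 1.5, 0], [0, 0, 0], 0], [[0, 0.6, 0], [0, 0, 0], 0], [[0, 0, 0], [0, 0, 0], 0]]}}

```text
t: 8.98
eef_pos: [572.7, -107.1, 92.5]
tcp_rot: [-1.567, -0.006, 0.224]
ft_force: [0.3, -0.0, -0.5]
opening: 0.006
```

{"op": "apply_moves", "data": {"increments": [[[-0.1, 0, -0.9], [0, 0, 0], 0], [[0, 0.4, 0], [0, 0, 0], 0], [[0, 0.4, 0], [0, 0, 0], 0], [[0, 0.2, 0], [0, 0, 0], 0], [[0, 0, 0], [0, 0, 0], 0]]}}

```text
t: 9.6
eef_pos: [574.2, -116.4, 82.6]
tcp_rot: [-1.568, -0.007, 0.224]
ft_force: [0.1, 0.7, -0.4]
opening: 0.004
```

{"op": "apply_moves", "data": {"increments": [[[0, 0.2, -0.1], [0, 0, 0], 0], [[0, 0.2, 0], [0, 0, 0], 0], [[0, 0.2, 0], [0, 0, 0], 0], [[0, 0.2, 0], [0, 0, 0], 0], [[0, 0, 0], [0, 0, 0], 0]]}}

```text
t: 10.22
eef_pos: [574.6, -117.5, 74.8]
tcp_rot: [-1.568, -0.008, 0.225]
ft_force: [-0.5, 0.3, 3.6]
opening: 0.006
```

{"op": "apply_moves", "data": {"increments": [[[0, 0.2, 0], [0, 0, 0], 0], [[0, 0.2, 0], [0, 0, 0], 0], [[0, 0.15, 0], [0, 0, 0], 0], [[0, 0, 0], [0, 0, 0], 0], [[0, 0, 0], [0, 0, 0], 0]]}}

```text
t: 10.85
eef_pos: [574.6, -117.5, 69.5]
tcp_rot: [-1.568, -0.008, 0.225]
ft_force: [-2.6, 0.1, 5.7]
opening: 0.008
```

{"op": "apply_moves", "data": {"increments": [[[0, 0, 0], [0, 0, 0], 0], [[0, 0, 0], [0, 0, 0], 0], [[0, 0, 0], [0, 0, 0], 0], [[0, 0, 0], [0, 0, 0], 0], [[0, 0, 0], [0, 0, 0], 0]]}}

```text
t: 11.48
eef_pos: [574.6, -117.5, 69.9]
tcp_rot: [-1.569, -0.008, 0.225]
ft_force: [-1.4, 0.2, 5.5]
opening: 0.004
```

{"op": "apply_moves", "data": {"increments": [[[0, 0.03, 0], [0, 0, 0], 0], [[0, 0, 0], [0, 0, 0], 0], [[0, 0, 0], [0, 0, 0], 0], [[0, 0, 0], [0, 0, 0], 0], [[0, 0, 0], [0, 0, 0], 0]]}}

```text
t: 12.1
eef_pos: [574.7, -117.5, 70.0]
tcp_rot: [-1.569, -0.009, 0.225]
ft_force: [-2.6, -0.5, 5.6]
opening: 0.003
```

{"op": "apply_moves", "data": {"increments": [[[0, 0.03, 0], [0, 0, 0], 0], [[0, 0, 0], [0, 0, 0], 0], [[0, 0, 0], [0, 0, 0], 0], [[0, 0, 0], [0, 0, 0], 0], [[0, 0, 0], [0, 0, 0], 0]]}}

```text
t: 12.72
eef_pos: [574.6, -117.5, 70.1]
tcp_rot: [-1.569, -0.009, 0.225]
ft_force: [-1.8, 0.1, 5.8]
opening: 0.006
```

{"op": "apply_moves", "data": {"increments": [[[0, 0.03, 0], [0, 0, 0], 0], [[0, 0, 0], [0, 0, 0], 0], [[0, 0, 0], [0, 0, 0], 0], [[0, 0, 0], [0, 0, 0], 0], [[0, 0, 0], [0, 0, 0], 0]]}}

```text
t: 13.35
eef_pos: [574.6, -117.5, 70.2]
tcp_rot: [-1.57, -0.009, 0.225]
ft_force: [-1.1, 0.7, 6.0]
opening: 0.008
```

Run:
```python
from h import *
np.set_printoptions(precision=2,suppress=True)
p=cam("side");q=cam("scene");s=readout.state();print(s["eef_pos"],s["ft_force"],s["t"])
r=lambda i:cv2.resize(i,(400,400),interpolation=cv2.INTER_CUBIC)
a=r(p["img"][255:325,250:320]);b=r(p["img"][150:220,275:345])
cv2.imwrite("pics/m6.png",cv2.hconcat([a,b])[:,:,::-1])
for c in (p,q):
    for t in ["tube","stripe","button_top","vial","petri","bung","dropper"]:
        print(t,[(toW(c,a["point"]),round(a["confidence"],2)) for a in nets.mark_of(c,t)[:1]])
```

```text
[ 574.64 -117.46   70.19] [-1.88 -0.51  5.49] 13.45
tube [(array([ 409.33, -125.8 ,    2.59]), 0.74)]
stripe [(array([585.15, 200.45,  48.91]), 0.78)]
button_top [(array([ 576.22, -117.31,   71.53]), 0.71)]
vial [(array([ 371.05, -291.85,   -0.23]), 0.59)]
petri [(array([ 485.91, -305.26,    1.13]), 0.86)]
bung [(array([ 407.35, -122.76,    1.79]), 0.44)]
dropper [(array([683.38, -92.36,  -2.68]), 0.77)]
tube [(array([578.66, 200.75,  33.53]), 0.66)]
stripe [(array([576.28, 200.52,  45.98]), 0.52)]
button_top [(array([542.62, 212.77,  17.05]), 0.65)]
vial [(array([ 367.99, -291.54,   -1.12]), 0.67)]
petri [(array([ 494.32, -305.54,   -2.12]), 0.98)]
bung [(array([ 571.53, -113.99,   66.34]), 0.69)]
dropper [(array([677.81, -92.74,   3.7 ]), 0.86)]
```

View pics/m6.png

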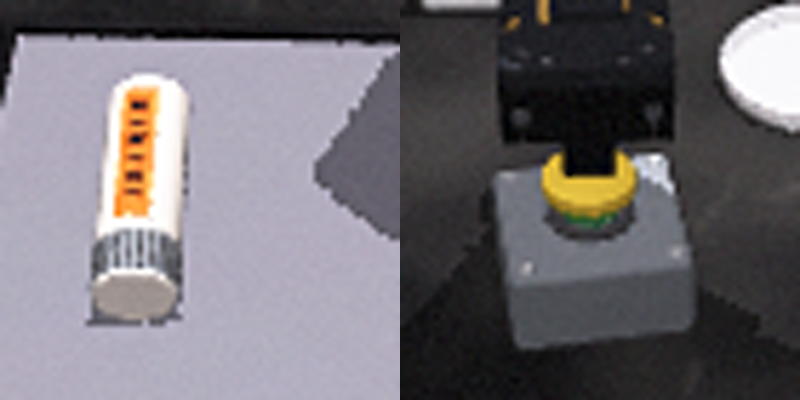

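The stripe is still up, only green shows on the stem, and the button has been held for about 2.9 s.

```bash
python3 -c "
from cell import env,readout
env.job_done();s=readout.state();print(s['eef_pos'],s['ft_force'],s['t'])"
```

```text
the job is handed in; nothing more can be done
the job is handed in; nothing more can be done
```

The tube's stripe faces up, the button is held half down, and the job is handed in. No verdict is reported.

- **Tube:** I rolled it about 20 mm in +x with both fingertips, let go and backed off. My side- and wrist-view estimates put the stripe within about 2° of straight up. The side view during the press showed it unchanged.
- **Button:** I pressed it with the closed fingers. The last reading was TCP z = 70.2 mm, about 9.3 mm of travel, with about 5.5–6 N. It had been held for about 2.9 s by then, and the picture showed only green on the stem.
- **Bystanders:** In the last pictures the dropper, vial and Petri dish, and the bung in the side view, were within network error (about 6 mm) of where they started.
- **Checks that disagreed:** Three low- to mid-confidence network hits pointed at other objects: "tube" in the side view, and "bung" and "button_top" in the scene view. I judged them to be misidentifications because the pictures contradicted them. The side-view stripe point also read about 8 mm toward +x, which neither the wrist nor the scene view confirmed. The state reading I asked for after handing in returned nothing.

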